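# Thin sample beaker onto the bench scale

### The job

Pick the tallest of the three white plastic beakers off the steel bench and set it down upright in the middle of the scale's round platform. Its wall is thin and buckles under a hard squeeze, and the scale is ruined by a hard push, so handle both gently: grip lightly, do not drop the beaker or press it down, and leave the other two beakers where they stand.

Things in the scene. Friction and masses are not known exactly. Their poses are not given: they have to be found in the camera images.
- tall_beaker: The beaker to move: a plain white, thin-walled plastic beaker, open at the top, straight cylinder 54 mm outside diameter, 110 mm tall, wall 2.5 mm, about 60 g. The tallest of three that differ only in height. Origin at the centre of its underside, z up along its axis. It stands upright on the bench at the start. Its wall buckles when a gripper finger squeezes it from each side with more than about 25 N (50 N summed over the two fingers); 5 N a side is plenty to carry it.
- middle_beaker: Leave alone: the same white beaker, 54 mm diameter but 75 mm tall. Origin at the centre of its underside.
- low_beaker: Leave alone: the same white beaker, 54 mm diameter but 50 mm tall. Origin at the centre of its underside.
- platform (a point): Centre of the top face of the scale's platform: a round aluminium disc of 110 mm diameter, its top 30 mm above the bench, on a flat black bench scale of 170 x 130 mm (22 mm high) with a small display strip on the side that is -x in this frame. z points up. The scale is fixed to the bench, the platform does not move; a push of more than about 25 N ruins it.
There are look-alikes about, which are no part of the job. Leave any pink look-alike of the tall_beaker alone. Leave any yellow look-alike of the part that bears platform alone.

How it is judged:
By the outcome, as a careful person would: the job done as asked, in the order asked, and still so for the second after the job is handed in, with the robot touching nothing.
It also fails if it takes over 38 s, if anything falls off the work surface, if the arm or the gripper's body presses on something with over 40 N, if the wrist force passes 120 N, or if a joint passes its speed limit or range.

### The arm

A 6-joint arm with a two-finger parallel gripper is mounted at the origin on the work surface. World frame = base frame: x ahead of the robot, y to its left, z up, the work surface at z = 0. Lengths are in mm, angles in rad, forces in N, time in s.
With the tool pointing down it reaches from about 375 to 925 mm from the base axis. Payload 5.7 kg.
Tool frame: the origin (TCP) lies at the very end of the fingers, on their centre line; the grasp point (between the pads) lies 19 mm behind it (pinch_z is the distance from the TCP to the grasp point, in mm); z points along the fingers, x is the direction in which the jaws open and shut, and the axes are right-handed (so a half turn about z gives the same grasp; the last joint's range is limited). The gripper opens to 88 mm and grips with 3 to 60 N. Pads are 20 mm wide; open, the fingers measure 115 mm over their backs; the gripper's body (75 mm by 178 mm) begins 61 mm behind the grasp point.
Start: joints at [-0.115, 0.359, 1.51, -0, 1.272, -0.115], TCP at [599.968, -0.004, 222.623] pointing down, gripper open.
Joint ranges: [-2.97, 2.97], [-1.01, 2.36], [0.21, 2.38], [-0.96, 4.11], [0.2, 2.71], [-2.98, 2.98]. Speed limits (rad/s): [2.39, 2.39, 3.14, 3.14, 3.14, 3.14].

### API

Orientations are given as a rotation vector (axis times angle).
In Python, from bench import observe, grab_frame, get_calibration, close_job, find_in, pinch_z gives the robot as it stands.
- The arm moves only by the tool jog_arm, never from a script. Its argument "increments" is a list of rows, each an object of numbers: "gripper": the finger opening in m, from 0 to 0.0878; "x", "y", "z": the shift along the tool's x, y, z in m; "yaw": the turn about the tool's z in degrees. A call has 1 to 12 rows; each row is the pose to reach, as a shift and turn from the pose commanded when the call began, along the tool's axes at that moment; what a row does not reach only later rows make up. A row lasts 1/12 s, in which the tool goes at most 41.7 mm and 7.16 degrees, less where a joint would pass 70% of its speed; a pose out of reach is approached as far as the arm can. A call with a gripper value outside its range is refused whole. The fingers move at their own pace and stop on an object; "newtons" is the grip in N (left out, the last holds). Time passes only in rows, so rows that repeat a pose let the fingers close. It gives the time, the measured TCP pose, the force and the opening at its end, in the units of the state.
- observe(): the state, without advancing time (a new reading comes with each control period).
- grab_frame(name): name is "scene" or "side" or "wrist"; returns the picture (420x560x3 uint8, red, green, blue); there is no depth.
- get_calibration(name): a dict with "fx", "fy", "cx", "cy" (pixels), "R" (3x3) and "t" (3): a world point X has camera coordinates R X + t. Camera axes: x right, y down, z forward; pixel columns grow to the right and rows downward; lengths in mm; the calibration is good to about 2 mm. A picture is of the moment at which its call begins: read the wrist's pose just before it. get_calibration takes no time and is no camera call; for the wrist camera it gives the pose at the moment of the call.
- close_job(): hands the job in, once; it reports no verdict.
Trained networks look in the newest picture that a camera, given by its name, has taken for a name from the list of things; names that differ only in an ending like _2 or _b are one class to them, and where a whole thing is asked for, a point or a joint stands for the part that bears it (a point fixed in the world has none). Each returns a list of dicts, best first, with "confidence" (0 to 1); they miss things now and then, are a little off and sometimes report something else, mostly with a low value. They report only what shows in the picture. A call takes as long as a camera call. They do not tell look-alikes from the thing itself.
- find_in(camera, name): "box" ([centre column, centre row, width, height] in pixels, round what is visible of it).
The state is a dict: "time_s": time; "qpos": joint angles; "joint_vel": joint speeds; "joint_efforts": joint torques, N m; "tool_pos": TCP position; "ee_rot": TCP orientation; "force": force on the tool from outside, world axes, zero at the start; "torque": the same for the moment, N m; "opening": finger opening in mm.
Only numpy, scipy, OpenCV 4.12 (cv2) and the standard library are available. Lean on these libraries where they do the work, as an engineer would, in place of code of your own. Each camera call takes 0.05 s, during which the arm holds its last target. There are 200 camera calls.

## Working session

There is one attempt and no reset: what is moved stays moved. The work goes in short steps, Python scripts to look and compute and a tool call to move; the robot and the scene stay as the last step left them, time stands still between calls to the robot, and variables do not carry over. Pictures are saved under pics/ and viewed, about 8 in all and at most 12, crops included, and the job is handed in when it is done.

Besides the shell and the picture viewer there is one more tool, called in YAML: its name, and indented under it one key for each argument. jog_arm: Moves the arm, as the interface text tells. Its arguments: {"type":"object","properties":{"increments":{"type":"array","items":{"type":"object","properties":{"gripper":{"type":"number"},"x":{"type":"number"},"y":{"type":"number"},"z":{"type":"number"},"yaw":{"type":"number"}}}},"newtons":{"type":"number"}},"required":["increments"]}

```bash
mkdir -p pics
python3 - <<'E'
from bench import *
import cv2,numpy as np
ims=[]
for n in("scene","side"):
    im=grab_frame(n);cv2.imwrite(f"pics/{n}0.png",im[:,:,::-1])
    for k in("tall_beaker","platform"):
        print(n,k,[(np.round(d["box"]).tolist(),round(d["confidence"],2)) for d in find_in(n,k)])
    c=get_calibration(n);print({k:np.round(v,3).tolist() for k,v in c.items()})
s=observe();print(s)
E
```

```text
scene tall_beaker [([327.0, 265.0, 34.0, 56.0], 0.95), ([299.0, 231.0, 31.0, 62.0], 0.61)]
scene platform [([191.0, 223.0, 84.0, 59.0], 0.85), ([237.0, 144.0, 54.0, 30.0], 0.6)]
{'fx': 533.665, 'fy': 533.665, 'cx': 285.139, 'cy': 209.634, 'R': [[-0.707, 0.707, -0.013], [0.456, 0.442, -0.772], [-0.54, -0.552, -0.635]], 't': [360.208, -137.88, 1341.392]}
side tall_beaker [([264.0, 182.0, 20.0, 43.0], 0.79), ([258.0, 156.0, 21.0, 42.0], 0.76), ([346.0, 234.0, 78.0, 53.0], 0.25)]
side platform [([345.0, 237.0, 79.0, 54.0], 0.83), ([286.0, 342.0, 86.0, 66.0], 0.79)]
{'fx': 454.285, 'fy': 454.285, 'cx': 283.034, 'cy': 201.74, 'R': [[0.858, -0.513, 0.005], [-0.394, -0.667, -0.633], [0.328, 0.541, -0.774]], 't': [-461.238, 178.627, 1071.067]}
{'time_s': 0.3, 'qpos': array([-1.15093895e-01,  3.59073822e-01,  1.51074269e+00,  1.54443051e-05,
        1.27247418e+00, -1.15078905e-01]), 'joint_vel': array([ 0.00081939, -0.00101204, -0.00453728, -0.0005119 ,  0.00110115,
        0.0011765 ]), 'joint_efforts': array([ 4.48746905e-04, -5.14848590e+01, -2.70611930e+01,  6.75370940e-02,
        3.10912658e-02, -1.48580120e-04]), 'tool_pos': array([5.99757128e+02, 2.97399365e-02, 2.22328963e+02]), 'ee_rot': array([-3.14149765e+00,  3.06843584e-05,  1.08652195e-03]), 'force': array([ 1.1206288 , -0.61376567,  0.54428421]), 'torque': array([ 0.02417669, -0.01350174,  0.02440376]), 'opening': 87.7403967468442}
```

View pics/scene0.png

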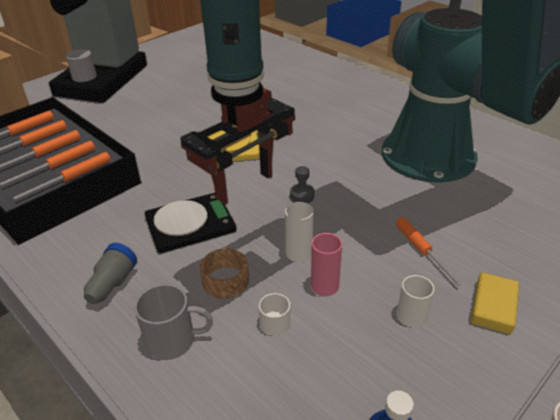

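View pics/side0.png

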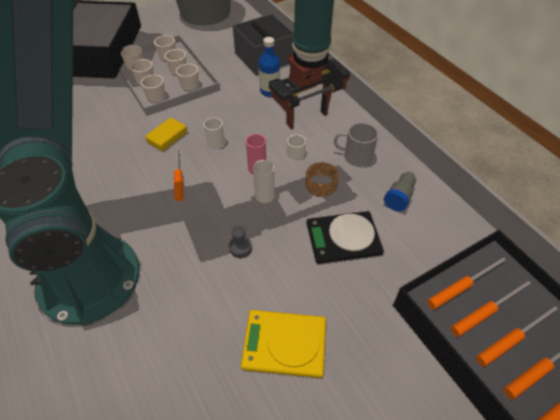

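The tall white beaker is at scene (299,231) and side (264,182), with the pink look-alike beside it at scene (326,265). The black scale's disc is at scene (181,217) and side (352,232). The yellow scale is a decoy.

```bash
cat > h.py <<'E'
import numpy as np
from bench import *
def hit(c,u,v,z):
    R=np.array(c["R"]);t=np.array(c["t"]);o=-R.T@t
    d=R.T@[(u-c["cx"])/c["fx"],(v-c["cy"])/c["fy"],1]
    return (o+d*(z-o[2])/d[2])[:2]
def proj(c,X):
    p=np.array(c["R"])@X+c["t"];return np.array([c["fx"]*p[0]/p[2]+c["cx"],c["fy"]*p[1]/p[2]+c["cy"]])
def fitbox(boxes,h,r,x0,z0=0):
    from scipy.optimize import least_squares
    a=np.linspace(0,2*np.pi,40)
    def res(p):
        o=[]
        for c,b in boxes:
            P=np.array([proj(c,[p[0]+r*np.cos(t),p[1]+r*np.sin(t),z]) for z in(z0,z0+h) for t in a])
            m,M=P.min(0),P.max(0);o+=[*( (m+M)/2-b[:2]),*(M-m-b[2:])]
        return o
    s=least_squares(res,x0);return s.x,np.round(s.fun,1)
E
python3 - <<'E'
from h import *
import cv2
S,D=get_calibration("scene"),get_calibration("side")
def p(n,a,b,z):print(n,hit(S,*a,z).round(),hit(D,*b,z).round())
p("tall",(299,231),(264,182),55);p("pink",(327,265),(258,156),55);p("mid",(415,302),(215,133),37);p("low",(275,314),(296,147),25);p("plat",(181,217),(352,232),30)
p("ring",(225,273),(322,180),15);p("pawn",(302,193),(239,243),15)
x0=hit(S,299,231,55)
for n,bs in(("tall",[(S,[299,231,31,62]),(D,[264,182,20,43])]),("tallS",[(S,[299,231,31,62])]),("tallD",[(D,[264,182,20,43])])):print(n,fitbox(bs,110,27,x0))
# disc by brightness
for n,c,uv in(("scene",S,(181,217)),("side",D,(352,232))):
    g=cv2.imread(f"pics/{n}0.png",0);m=(g>130).astype(np.uint8);_,l,st,ce=cv2.connectedComponentsWithStats(m)
    k=l[uv[1],uv[0]];print(n,st[k],ce[k],hit(c,*ce[k],30).round(1))
E
```

```text
tall [479.   9.] [483.   7.]
pink [510. 109.] [516.  99.]
mid [457. 266.] [461. 263.]
low [639. 105.] [642. 102.]
plat [ 599. -219.] [ 600. -227.]
ring [630. -40.] [641. -36.]
pawn [ 349. -107.] [ 349. -105.]
tall (array([481.69028017,   8.73666106]), array([-0.9,  0.4, -2.4, -1.5, -1.2, -0.5,  1.8,  0.3]))
tallS (array([480.30813021,   9.91317308]), array([ 0. ,  0.3, -2.4, -1.5]))
tallD (array([483.82664947,   5.62352843]), array([ 0.1, -0.1,  1.7,  0.4]))
scene [ 154  199   53   35 1390] [180.01582734 216.7028777 ] [ 599.9 -221.2]
side [ 330  214   44   36 1245] [351.46104418 231.58795181] [ 599.2 -225.7]
```

jog_arm:
  increments:
    - {"x": -0.03, "y": -0.002, "z": 0.01, "gripper": 0.0878}
    - {"x": -0.06, "y": -0.004, "z": 0.02}
    - {"x": -0.09, "y": -0.006, "z": 0.03}
    - {"x": -0.118, "y": -0.008, "z": 0.04}
    - {"x": -0.118, "y": -0.008, "z": 0.04}
    - {"x": -0.118, "y": -0.008, "z": 0.04}
    - {"x": -0.118, "y": -0.008, "z": 0.04}
  newtons: 5

```text
invalid input
```

Run:
```python
from h import *
import cv2
print(observe()["tool_pos"].round(1))
c=get_calibration("wrist");im=grab_frame("wrist");cv2.imwrite("pics/w1.png",im[:,:,::-1])
R=np.array(c["R"]);print("cam",(-R.T@c["t"]).round(),R.round(2).tolist())
for d in find_in("wrist","tall_beaker"):print(np.round(d["box"]),d["confidence"])
print(proj(c,[481.7,8,110]),proj(c,[481.7,8,0]))
```

```text
[599.8   0.  222.3]
cam [599.  81. 385.] [[1.0, -0.0, -0.0], [-0.0, -0.96, 0.3], [-0.0, -0.3, -0.96]]
[167.  58. 106.  81.] 0.93
[149. 184. 103.  84.] 0.84
[132.85012414 194.08855959] [173.57389654 167.66874615]
```

View pics/w1.png

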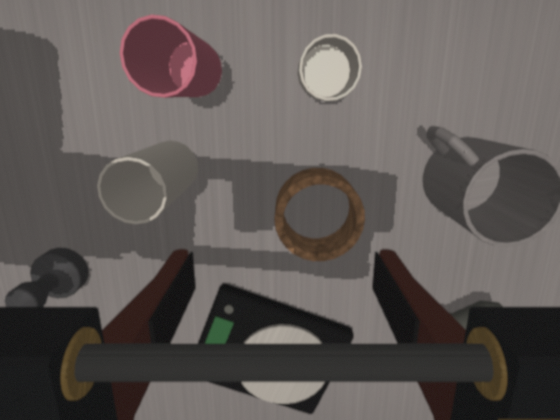

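The wrist view from the start pose shows the tall rim centred at (132,190), with the pink beaker well clear at (160,57). The move call was refused, so I'll measure the rim from this view and resend with every field filled in.

Run:
```python
from h import *
c=get_calibration("wrist");print(c["fx"],hit(c,132.3,190.5,110),hit(c,98,190,110),hit(c,166.5,190,110), hit(c,282,363,30))
```

```text
364.13599980809585 [481.73470415  10.8371416 ] [455.10072106  11.25566285] [508.38876968  11.22031005] [ 597.46782432 -218.3597502 ]
```

jog_arm:
  increments:
    - {"x": -0.03, "y": -0.002, "z": 0.01, "yaw": 0, "gripper": 0.087}
    - {"x": -0.06, "y": -0.004, "z": 0.02, "yaw": 0, "gripper": 0.087}
    - {"x": -0.09, "y": -0.006, "z": 0.03, "yaw": 0, "gripper": 0.087}
    - {"x": -0.118, "y": -0.008, "z": 0.04, "yaw": 0, "gripper": 0.087}
    - {"x": -0.118, "y": -0.008, "z": 0.04, "yaw": 0, "gripper": 0.087}
    - {"x": -0.118, "y": -0.008, "z": 0.04, "yaw": 0, "gripper": 0.087}
  newtons: 5

```text
time_s: 0.9
tool_pos: [480.0, 8.3, 182.2]
ee_rot: [-3.141, -0.0, 0.003]
force: [1.1, 0.0, 0.5]
opening: 86.8
```

jog_arm:
  increments:
    - {"x": 0, "y": -0.002, "z": 0.02, "yaw": 0, "gripper": 0.087}
    - {"x": 0, "y": -0.002, "z": 0.045, "yaw": 0, "gripper": 0.087}
    - {"x": 0, "y": -0.002, "z": 0.07, "yaw": 0, "gripper": 0.087}
    - {"x": 0, "y": -0.002, "z": 0.09, "yaw": 0, "gripper": 0.087}
    - {"x": 0, "y": -0.002, "z": 0.107, "yaw": 0, "gripper": 0.087}
    - {"x": 0, "y": -0.002, "z": 0.107, "yaw": 0, "gripper": 0.087}
    - {"x": 0, "y": -0.002, "z": 0.107, "yaw": 0, "gripper": 0.087}
  newtons: 5

```text
time_s: 1.48
tool_pos: [483.1, 9.9, 75.5]
ee_rot: [-3.142, 0.0, 0.001]
force: [0.6, 0.6, 1.2]
opening: 87.0
```

Run:
```python
from h import *
import cv2
s=observe();print(s["tool_pos"].round(1),s["force"].round(1))
c=get_calibration("wrist");im=grab_frame("wrist");cv2.imwrite("pics/w2.png",im[:,:,::-1])
print(proj(c,[481.7,10,110]))
```

```text
[483.1   9.9  75.5] [0.6 0.6 1.2]
[281.26995194 306.84221815]
```

View pics/w2.png

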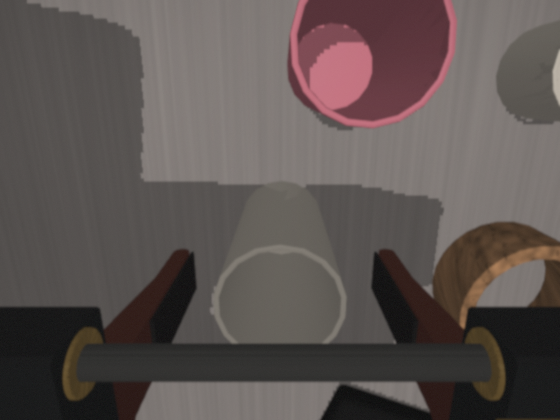

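The rim spans columns 213 to 346 (centre 280). The fingers sit at 195 and 373, so the beaker is centred between them, and the pink beaker is clear. Closing lightly.

jog_arm:
  increments:
    - {"x": 0, "y": 0, "z": 0, "yaw": 0, "gripper": 0.075}
    - {"x": 0, "y": 0, "z": 0, "yaw": 0, "gripper": 0.065}
    - {"x": 0, "y": 0, "z": 0, "yaw": 0, "gripper": 0.058}
    - {"x": 0, "y": 0, "z": 0, "yaw": 0, "gripper": 0.054}
    - {"x": 0, "y": 0, "z": 0, "yaw": 0, "gripper": 0.05}
    - {"x": 0, "y": 0, "z": 0, "yaw": 0, "gripper": 0.048}
    - {"x": 0, "y": 0, "z": 0, "yaw": 0, "gripper": 0.048}
    - {"x": 0, "y": 0, "z": 0, "yaw": 0, "gripper": 0.048}
    - {"x": 0, "y": 0, "z": 0, "yaw": 0, "gripper": 0.048}
    - {"x": 0, "y": 0, "z": 0, "yaw": 0, "gripper": 0.048}
  newtons: 6

```text
time_s: 2.37
tool_pos: [482.2, 10.0, 75.9]
ee_rot: [3.142, 0.0, 0.001]
force: [-1.0, -0.4, 5.6]
opening: 55.0
```

jog_arm:
  increments:
    - {"x": 0, "y": 0, "z": -0.004, "yaw": 0, "gripper": 0.048}
    - {"x": 0, "y": 0, "z": -0.012, "yaw": 0, "gripper": 0.048}
    - {"x": 0, "y": 0, "z": -0.025, "yaw": 0, "gripper": 0.048}
    - {"x": 0, "y": 0, "z": -0.04, "yaw": 0, "gripper": 0.048}
    - {"x": 0, "y": 0, "z": -0.055, "yaw": 0, "gripper": 0.048}
    - {"x": 0, "y": 0, "z": -0.07, "yaw": 0, "gripper": 0.048}
    - {"x": 0, "y": 0, "z": -0.08, "yaw": 0, "gripper": 0.048}
    - {"x": 0, "y": 0, "z": -0.085, "yaw": 0, "gripper": 0.048}
    - {"x": 0, "y": 0, "z": -0.085, "yaw": 0, "gripper": 0.048}
    - {"x": 0, "y": 0, "z": -0.085, "yaw": 0, "gripper": 0.048}

```text
time_s: 3.2
tool_pos: [481.8, 10.0, 160.5]
ee_rot: [-3.142, -0.0, 0.0]
force: [0.0, -0.0, -1.0]
opening: 54.8
```

Run:
```python
from h import *
import cv2
s=observe();print(s["tool_pos"].round(1),s["force"].round(1),s["opening"])
c=get_calibration("side");im=grab_frame("side")
a=cv2.resize(im[90:270,170:410],None,fx=3,fy=3);cv2.imwrite("pics/s3.png",a[:,:,::-1])
for d in find_in("side","tall_beaker"):print(np.round(d["box"]),d["confidence"])
for z in(85,195):print(proj(c,[482,10,z]))
```

```text
[481.8  10.  160.5] [ 0. -0. -1.] 54.84548459410795
[264. 158.  22.  46.] 0.77
[250. 165.   6.  22.] 0.65
[262.75243038 173.78718611]
[261.40527718 142.41735435]
```

View pics/s3.png

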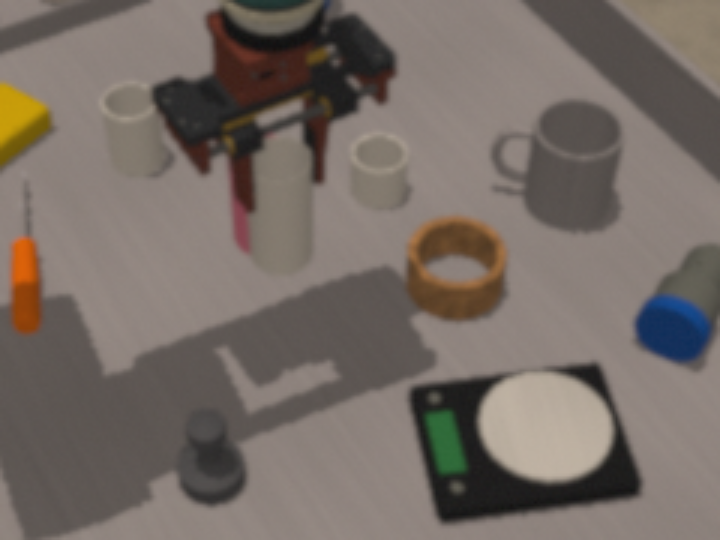

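The side crop shows the beaker hanging upright in the jaws with its bottom at about crop (280,268). The scale is clear at (545,425). Carrying it across.

jog_arm:
  increments:
    - {"x": 0.004, "y": 0.008, "z": 0, "yaw": 0, "gripper": 0.048}
    - {"x": 0.012, "y": 0.024, "z": 0, "yaw": 0, "gripper": 0.048}
    - {"x": 0.025, "y": 0.05, "z": 0, "yaw": 0, "gripper": 0.048}
    - {"x": 0.038, "y": 0.076, "z": 0, "yaw": 0, "gripper": 0.048}
    - {"x": 0.051, "y": 0.102, "z": 0, "yaw": 0, "gripper": 0.048}
    - {"x": 0.064, "y": 0.128, "z": 0, "yaw": 0, "gripper": 0.048}
    - {"x": 0.077, "y": 0.154, "z": 0, "yaw": 0, "gripper": 0.048}
    - {"x": 0.09, "y": 0.179, "z": 0, "yaw": 0, "gripper": 0.048}
    - {"x": 0.102, "y": 0.202, "z": 0, "yaw": 0, "gripper": 0.048}
    - {"x": 0.111, "y": 0.22, "z": 0, "yaw": 0, "gripper": 0.048}
    - {"x": 0.116, "y": 0.23, "z": 0, "yaw": 0, "gripper": 0.048}
    - {"x": 0.1175, "y": 0.233, "z": 0, "yaw": 0, "gripper": 0.048}

```text
time_s: 4.3
tool_pos: [599.9, -225.2, 159.7]
ee_rot: [3.141, -0.003, -0.001]
force: [-0.2, 1.1, -1.6]
opening: 55.1
```

jog_arm:
  increments:
    - {"x": 0, "y": 0, "z": 0.01, "yaw": 0, "gripper": 0.048}
    - {"x": 0, "y": 0, "z": 0.02, "yaw": 0, "gripper": 0.048}
    - {"x": 0, "y": 0, "z": 0.03, "yaw": 0, "gripper": 0.048}
    - {"x": 0, "y": 0, "z": 0.038, "yaw": 0, "gripper": 0.048}
    - {"x": 0, "y": 0, "z": 0.04, "yaw": 0, "gripper": 0.048}
    - {"x": 0, "y": 0, "z": 0.04, "yaw": 0, "gripper": 0.048}

```text
time_s: 4.8
tool_pos: [598.4, -221.9, 119.3]
ee_rot: [-3.14, -0.001, 0.004]
force: [0.8, -0.0, -0.4]
opening: 54.9
```

Run:
```python
from h import *
import cv2
s=observe();print(s["tool_pos"].round(1),s["force"].round(1),s["opening"])
o=[]
for n,(u,v) in(("scene",(180,205)),("side",(352,220))):
    im=grab_frame(n);o.append(cv2.resize(im[v-55:v+55,u-55:u+55],(396,396),interpolation=cv2.INTER_CUBIC))
    c=get_calibration(n)
    for z in(45,155):print(n,proj(c,[599.5,-223,z]).round(1))
    for d in find_in(n,"tall_beaker"):print(np.round(d["box"],1),d["confidence"])
cv2.imwrite("pics/p4.png",np.hstack(o)[:,:,::-1])
```

```text
[ 598.4 -221.9  119.3] [ 0.8 -0.  -0.4] 54.925335153315395
scene [178.6 210.7]
scene [170.8 167.3]
[178.3 191.6  32.5  61.6] 0.79
[326.6 263.5  31.3  65.4] 0.59
side [351.6 227.2]
side [357.6 198.5]
[256.5 157.8  20.3  45.9] 0.68
[357.1 216.1  31.   41.5] 0.67
```

View pics/p4.png

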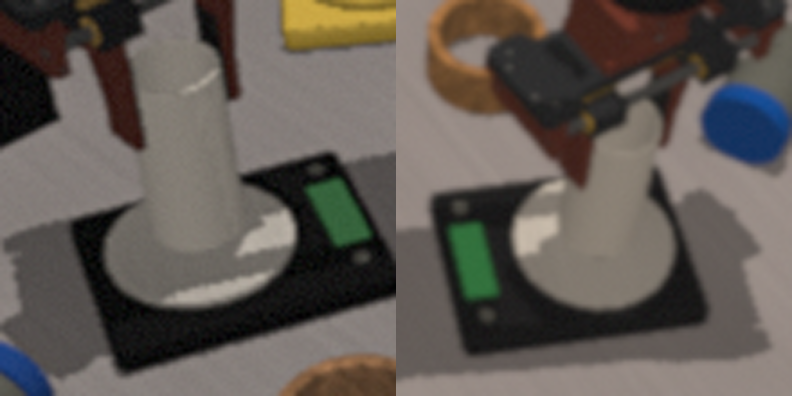

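The beaker bottom is over the disc centre in both views, within a few mm. Commanded height says contact comes after another 15 mm.

jog_arm:
  increments:
    - {"x": 0, "y": 0, "z": 0.003, "yaw": 0, "gripper": 0.048}
    - {"x": 0, "y": 0, "z": 0.006, "yaw": 0, "gripper": 0.048}
    - {"x": 0, "y": 0, "z": 0.009, "yaw": 0, "gripper": 0.048}
    - {"x": 0, "y": 0, "z": 0.011, "yaw": 0, "gripper": 0.048}
    - {"x": 0, "y": 0, "z": 0.012, "yaw": 0, "gripper": 0.048}
    - {"x": 0, "y": 0, "z": 0.013, "yaw": 0, "gripper": 0.048}
    - {"x": 0, "y": 0, "z": 0.0135, "yaw": 0, "gripper": 0.048}
    - {"x": 0, "y": 0, "z": 0.0135, "yaw": 0, "gripper": 0.048}
    - {"x": 0, "y": 0, "z": 0.0135, "yaw": 0, "gripper": 0.048}

```text
time_s: 5.75
tool_pos: [599.5, -223.0, 107.2]
ee_rot: [3.142, -0.0, -0.0]
force: [-0.9, 0.8, -0.3]
opening: 55.0
```

jog_arm:
  increments:
    - {"x": 0, "y": 0, "z": 0.0005, "yaw": 0, "gripper": 0.048}
    - {"x": 0, "y": 0, "z": 0.0005, "yaw": 0, "gripper": 0.048}
    - {"x": 0, "y": 0, "z": 0.001, "yaw": 0, "gripper": 0.048}
    - {"x": 0, "y": 0, "z": 0.001, "yaw": 0, "gripper": 0.048}
    - {"x": 0, "y": 0, "z": 0.001, "yaw": 0, "gripper": 0.048}

```text
time_s: 6.17
tool_pos: [599.5, -223.0, 106.1]
ee_rot: [-3.142, 0.0, 0.0]
force: [0.4, 0.3, -0.8]
opening: 54.7
```

jog_arm:
  increments:
    - {"x": 0, "y": 0, "z": 0.0003, "yaw": 0, "gripper": 0.048}
    - {"x": 0, "y": 0, "z": 0.0006, "yaw": 0, "gripper": 0.048}
    - {"x": 0, "y": 0, "z": 0.0006, "yaw": 0, "gripper": 0.048}
    - {"x": 0, "y": 0, "z": 0.0006, "yaw": 0, "gripper": 0.048}

```text
time_s: 6.5
tool_pos: [599.5, -223.1, 106.0]
ee_rot: [3.141, -0.0, 0.0]
force: [-1.5, 0.3, 6.0]
opening: 55.0
```

```bash
python3 -c "
from h import *
s=observe();print(s['tool_pos'].round(2),s['force'].round(1))"
```

```text
[ 599.49 -223.1   106.  ] [-1.5  0.3  6. ]
```

Contact: the vertical force stepped from -0.8 N to +6 N. Releasing slowly.

jog_arm:
  increments:
    - {"x": 0, "y": 0, "z": 0, "yaw": 0, "gripper": 0.056}
    - {"x": 0, "y": 0, "z": 0, "yaw": 0, "gripper": 0.058}
    - {"x": 0, "y": 0, "z": 0, "yaw": 0, "gripper": 0.062}
    - {"x": 0, "y": 0, "z": 0, "yaw": 0, "gripper": 0.07}
    - {"x": 0, "y": 0, "z": 0, "yaw": 0, "gripper": 0.08}
    - {"x": 0, "y": 0, "z": 0, "yaw": 0, "gripper": 0.087}
    - {"x": 0, "y": 0, "z": 0, "yaw": 0, "gripper": 0.087}
    - {"x": 0, "y": 0, "z": 0, "yaw": 0, "gripper": 0.087}
    - {"x": 0, "y": 0, "z": 0, "yaw": 0, "gripper": 0.087}

```text
time_s: 7.25
tool_pos: [599.5, -223.0, 105.5]
ee_rot: [3.142, -0.0, -0.0]
force: [0.4, 0.5, -0.4]
opening: 86.9
```

jog_arm:
  increments:
    - {"x": 0, "y": 0, "z": -0.01, "yaw": 0, "gripper": 0.087}
    - {"x": 0, "y": 0, "z": -0.025, "yaw": 0, "gripper": 0.087}
    - {"x": 0, "y": 0, "z": -0.045, "yaw": 0, "gripper": 0.087}
    - {"x": 0, "y": 0, "z": -0.065, "yaw": 0, "gripper": 0.087}
    - {"x": 0, "y": 0, "z": -0.085, "yaw": 0, "gripper": 0.087}
    - {"x": 0, "y": 0, "z": -0.105, "yaw": 0, "gripper": 0.087}
    - {"x": 0, "y": 0, "z": -0.12, "yaw": 0, "gripper": 0.087}
    - {"x": 0, "y": 0, "z": -0.12, "yaw": 0, "gripper": 0.087}
    - {"x": 0, "y": 0, "z": -0.12, "yaw": 0, "gripper": 0.087}

```text
time_s: 8.0
tool_pos: [600.1, -223.3, 226.8]
ee_rot: [3.14, 0.0, 0.003]
force: [-0.5, 0.8, -0.9]
opening: 87.0
```

Run:
```python
from h import *
import cv2
s=observe();print(s["tool_pos"].round(1),s["force"].round(1),s["opening"])
o=[]
for n,(u,v) in(("scene",(180,205)),("side",(352,220))):
    im=grab_frame(n);o.append(cv2.resize(im[v-55:v+55,u-55:u+55],(396,396),interpolation=cv2.INTER_CUBIC))
    c=get_calibration(n)
    for d in find_in(n,"tall_beaker"):
        b=d["box"];print(n,np.round(b),round(d["confidence"],2),fitbox([(c,b)],110,27,[600,-223],30))
cv2.imwrite("pics/p5.png",np.hstack(o)[:,:,::-1])
```

```text
[ 600.1 -223.3  226.8] [-0.5  0.8 -0.9] 87.04892997027954
scene [177. 196.  40.  63.] 0.86 (array([ 600.91632044, -214.90690599]), array([-0.3,  0.8, -5.1, -3.4]))
scene [326. 265.  32.  59.] 0.62 (array([533.89224021, 125.34214802]), array([-0.1, -0.9,  1. ,  8.2]))
side [357. 217.  28.  41.] 0.94 (array([ 604.50230798, -226.72968912]), array([-0.1, -0.2,  0.9,  5. ]))
side [256. 158.  20.  47.] 0.79 (array([495.70130561,  68.12252582]), array([ 0.2,  0. ,  2.3, -2.7]))
```

View pics/p5.png

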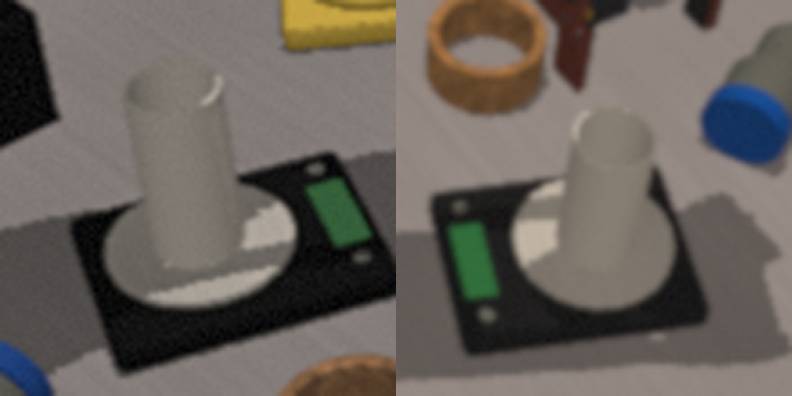

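The beaker stands upright near the middle of the disc in both views. The residual offsets are a few mm and disagree in direction, so they are within measurement error. The gripper is 57 mm or more above the rim, so I'm handing in.

```bash
python3 -c "
from bench import *
print(close_job())"
```

```text
the job is handed in; nothing more can be done
None
```

The tall white beaker is standing upright on the black scale's platform, within a few mm of its middle, and the job is handed in at about 8 s of the 38 s allowed.

- **Grip and carry:** I set the grip to 6 N a side, well under the 25 N limit. The side view showed the beaker hanging upright in the jaws.
- **Set-down:** I lowered it in sub-millimetre steps. The highest upward force I read was about 6 N, against the 25 N limit. I then opened the fingers slowly and raised the gripper about 120 mm, clear of everything.
- **Centring:** The cameras disagreed slightly on where the platform's centre is (y about -218 to -226 mm), so I set the beaker down at (599.5, -223). Box fits afterwards put the beaker at y -215 from the scene camera and -227 from the side camera. Both fits were poor, and the last pictures showed only small offsets that disagreed in direction.
- **Other objects:** The path kept clear of the other two beakers, the pink look-alike and the yellow scale. I didn't take a picture at the end to check they hadn't moved.
- **Refused call:** The first move call was refused as invalid and moved nothing. It worked when resent with all fields filled in.

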